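Walk the pump power pack home into its charging dock

TASK

The heavy power pack of the cellar pump is too wide to be gripped and lifted: walk it forward over the bench into its charging dock by pushing gently on its two rear corner bumpers in turn, touching no other part of it and never letting it swing far off line, until it stands square and fully home against both stop posts, its contact pins pressed in. Then swing the keeper bar all the way closed behind it, let go, and leave the things standing around it alone.

Things in the scene. Friction and masses are not known exactly. Their poses are not given: they have to be found in the camera images.
- dock: Steel charging dock fixed to the bench, open towards the robot, a grey charger bar 60 mm high across its far end. Origin on the bench top on its centre line; x points forward into the dock (the pushing direction), y left, z up. Its stop carriage is clamped somewhere in 12 mm of travel: the pack, when fully home, has its origin anywhere from x = -12 to 0 mm; feel for it.
- pin_left (a joint): Brass spring contact pin, 12 mm in diameter, in the left stop post (steel block 56 mm wide, 50 mm high, at dock y = 80 mm, its face looking to -x at dock x = 58 to 70 mm, as the carriage is set). Value: how far it is pushed in, m. 0 when free, standing 4 mm out of the post's face; 0.004 when the pack's front rests on that post. Spring under 1 N.
- pin_right (a joint): The same pin in the right stop post, at dock y = -80 mm, on the same carriage (the two faces are level, square to dock x).
- cheek_left (a point): Near end of the left side cheek's inner face, at dock (50, 112) mm. Two cheeks 40 mm high guide the pack's sides with 14 mm play each side, left at y = 112, right at y = -112 mm, from x = 50 to 105 mm; lead-ins 40 mm high flare out from their near ends to y = 142 and -142 mm at x = -20 mm.
- pack: Power pack: flat-bottomed grey box on a black base, 140 (x) by 196 (y) by 75 mm high, 0.95 to 1.45 kg, sliding friction unknown (a corner push takes some 7 to 16 N). Origin: centre of the underside; x forward, y left, z up. Gauge and socket stick out 10 mm from the rear (-x) face. At the start its origin is 65 to 90 mm behind the dock's, up to 10 mm to the side, turned up to 0.12 rad.
- shell: The grey housing of the pack with gauge and socket: everything above the black base except the two bumpers. Origin and axes as pack. Not to be touched.
- bumper_left: Left rear corner bumper of the pack: black rubber block, 30 (x) by 28 mm (y), 8 to 56 mm above the bench, 15 mm proud of the rear face. Origin under its centre at bench height, at pack (-70, 85) mm; axes as the pack. Home is x = -82 to -70 mm in the dock's frame. Pushed alone it swings the pack round a point near the other side.
- bumper_right: Right rear corner bumper, the same, at pack (-70, -85) mm; home is x = -82 to -70 mm in the dock's frame. Neither bumper should be pushed with more than 25 N.
- keeper (a joint): Vertical hinge of the keeper bar, rad. 0 to 0.3 at the start (bar points to the rear and outward, left); grows as the bar swings counter-clockwise seen from above, past dock -x (0.5), to its hard stop 2.07: closed, pointing to dock -y, 4 to 16 mm behind the home left bumper. Heading in the dock's frame = value - 3.64. Stays where left; about 1 N at the tip moves it.
- keeper_hinge (a point): Axis of the keeper bar's hinge, at dock (-106, 145) mm, on the bench top. A post 28 mm in diameter under the bar carries it.
- keeper_tip (a point): Free end of the keeper bar on its centre line, 75 mm from the hinge axis, 40 mm above the bench. The steel bar is 10 mm thick and 36 mm high (22 to 58 mm above the bench).
- sample_bottle: Bystander: green glass bottle, 72 mm in diameter, 200 mm high; origin at the centre of its underside.
- clamp_fitting: Bystander: steel pipe fitting, 64 mm in diameter, 56 mm high; origin at the centre of its underside.
- bung_cup: Bystander: open steel cup, 80 mm in diameter, 85 mm high; origin at the centre of its underside.
Not all that is in view belongs to the job. Leave any red or turquoise look-alike of the pack alone.

How it is judged (in metres and radians):
On the way:
1. the pack is home against both stop posts while the keeper bar is still open (value of joint each of pin_left, pin_right above 0.0015 m and value of joint keeper below 1.2 rad), for 0.2 s.
At the end, for the whole second after the job is handed in: The pack stands square against both stop posts (both contact pins pushed in by more than 1.5 mm of their 4 mm, so its front is within 2.5 mm of both posts; turned less than 0.05 rad), flat on the bench between the cheeks and at rest, and the keeper bar is within 0.1 rad of fully closed (value of joint each of pin_left, pin_right above 0.0015 m and angle between the x axis of pack and the x axis of dock, either way round below 0.05 rad and y of pack in the frame of dock between -0.016 and 0.016 m and angle between pack's own z axis and vertical below 0.03 rad and linear speed of pack below 0.01 m/s and value of joint keeper above 1.97 rad); the robot touches nothing.
It fails at once if the robot presses on the pack with more than 25 N (contact force between any of the arm, the fingers and pack above 25 N).
It fails at once if the robot presses on the pack's housing, gauge or socket instead of the bumpers (over 2 N) (contact force between any of the fingers, the arm and shell above 2 N).
It fails at once if the pack swings more than 0.35 rad (20 degrees) off the dock's line (angle between the x axis of pack and the x axis of dock, either way round above 0.35 rad).
It fails at once if the pack is tipped by more than 0.12 rad (angle between pack's own z axis and vertical above 0.12 rad).
It fails at once if the bottle, the fitting or the cup is shifted by more than 20 mm (distance of any of sample_bottle, clamp_fitting, bung_cup from where it was at the start of the episode above 0.02 m).
It also fails if it takes over 67 s, if anything falls off the work surface, if the arm or the gripper's body presses on something with over 40 N, if the wrist force passes 120 N, or if a joint passes its speed limit or range.

ROBOT

A 6-joint arm with a two-finger parallel gripper is mounted at the origin on the work surface. World frame = base frame: x ahead of the robot, y to its left, z up, the work surface at z = 0. Lengths are in mm, angles in rad, forces in N, time in s.
With the tool pointing down it reaches from about 350 to 775 mm from the base axis. Payload 7.3 kg.
Tool frame: the origin (TCP) lies midway between the tips of the shut fingers; the grasp point (between the pads) lies 19 mm behind it; z points along the fingers, y is the line along which they close (so a half turn about z gives the same grasp; the last joint's range is limited). The gripper opens to 92 mm and grips with 3 to 60 N. Pads are 19 mm wide; open, the fingers measure 130 mm over their backs; the gripper's body (75 mm by 190 mm) begins 47 mm behind the grasp point.
Start: joints at [1.065, 0.342, 1.524, -0, 1.275, -0.146], TCP at [184.832, 491.408, 226.741] pointing down, gripper open.
Joint ranges: [-2.53, 2.53], [-0.77, 2.02], [0.04, 2.7], [-1, 4.14], [0.28, 2.66], [-3.11, 3.11]. Speed limits (rad/s): [2.57, 2.57, 3.14, 3.14, 3.14, 3.14].

INTERFACE

Orientations are given as [roll, pitch, yaw] about the fixed x, y, z axes, in that order (R = Rz(yaw) Ry(pitch) Rx(roll)).
In Python, from plant import bot gives the robot as it stands.
- The arm moves only by the tool jog_arm, never from a script. Its arguments are lists of equal length, an entry for each row: "dp": the shift along the tool's x, y, z in m, a list of three; "twist": the turn about the tool's z in degrees. A call has 1 to 10 rows; each row shifts and turns the commanded pose from where the row before left it, along the tool's axes as they then stand; what a row does not reach is not made up. A row lasts 1/8 s, in which the tool goes at most 62.5 mm and 10.7 degrees, less where a joint would pass 70% of its speed; a pose out of reach is approached as far as the arm can. A call is refused whole if a number of a shift passes 0.0625 or a number of a turn 10.7, either way. A call with a gripper value outside its range is refused whole. "jaw" is the finger opening in m, from 0 to 0.0918, set as the call begins (left out, the last holds). The fingers move at their own pace and stop on an object; the grip force is fixed at half the most. Time passes only in rows, so rows that do not move let the fingers close. It gives the time, the measured TCP pose, the force, the opening and the grip force at its end, in the units of the state.
- bot.get_obs(): the state, without advancing time (a new reading comes with each control period).
- bot.capture(name): name is "scene" or "top"; returns the picture (420x560x3 uint8, blue, green, red); there is no depth.
- bot.camera_params(name): a dict with "fx", "fy", "cx", "cy" (pixels), "k1" (the pictures are not rectified: a ray, as slopes to the right and down, at radius r is drawn at 1 + k1 r^2 times it, then the intrinsics apply), "R" (3x3) and "t" (3): a world point X has camera coordinates R X + t. Camera axes: x right, y down, z forward; pixel columns grow to the right and rows downward; lengths in mm; the calibration is good to about 2 mm. A picture is of the moment at which its call begins. camera_params takes no time and is no camera call.
- bot.close_job(): hands the job in; it is judged then, once.
Trained networks look in the newest picture that a camera, given by its name, has taken for a name from the list of things; names that differ only in an ending like _2 or _b are one class to them, and where a whole thing is asked for, a point or a joint stands for the part that bears it (a point fixed in the world has none). Each returns a list of dicts, best first, with "confidence" (0 to 1); they miss things now and then, are a little off and sometimes report something else, mostly with a low value. They report only what shows in the picture. A call takes as long as a camera call. They do not tell look-alikes from the thing itself.
- bot.find_in(camera, label): "bbox" ([centre column, centre row, width, height] in pixels, round what is visible of it).
- bot.masks_of(camera, label): "pixels" (420x560 bool, what is visible of it) and "bbox" ([centre column, centre row, width, height] in pixels, round what is visible of it).
The state is a dict: "time": time; "joint_positions": joint angles; "dq": joint speeds; "tau": joint torques, N m; "tool_pos": TCP position; "tcp_rot": TCP orientation; "contact_force": force on the tool from outside, world axes, zero at the start; "moment": the same for the moment, N m; "grip_width": finger opening in mm; "finger_force": force on a finger pad.
Only numpy, scipy, OpenCV 4.12 (cv2) and the standard library are available. Lean on these libraries where they do the work, as an engineer would, in place of code of your own. Each camera call takes 0.05 s, during which the arm holds its last target. There are 200 camera calls.

## Working session

There is one attempt and no reset: what is moved stays moved. The work goes in short steps, Python scripts to look and compute and a tool call to move; the robot and the scene stay as the last step left them, time stands still between calls to the robot, and variables do not carry over. Pictures are saved under pics/ and viewed, at most 10 in all, crops included, and the job is handed in when it is done.

Besides the shell and the picture viewer there is one more tool, called after "Call:" by a JSON object that holds its "op" and its "data", one argument or row to a line. jog_arm: Moves the arm, as the interface text tells. Its arguments: {"type":"object","properties":{"dp":{"type":"array"},"twist":{"type":"array"},"jaw":{"type":"number"}},"required":["dp","twist"]}

```bash
mkdir -p pics; ls
python3 - <<'E'
from plant import bot
import cv2,numpy as np
for c in("scene","top"):
    im=bot.capture(c); cv2.imwrite(f"pics/{c}0.png",im)
    print(c,{k:np.round(v,4).tolist() for k,v in bot.camera_params(c).items()})
    for l in("pack","bumper_left","keeper","dock","keeper_tip","pin_left","sample_bottle","clamp_fitting","bung_cup"):
        print(l,[(np.round(d["bbox"]).tolist(),round(d["confidence"],2)) for d in bot.find_in(c,l)])
o=bot.get_obs();print(o)
E
```

```text
pics
scene {'fx': 400.0411, 'fy': 400.0411, 'cx': 275.8902, 'cy': 209.2204, 'k1': -0.0089, 'R': [[-0.7471, 0.6647, -0.0005], [0.5793, 0.6507, -0.4908], [-0.326, -0.367, -0.8713]], 't': [438.7816, -189.3543, 1306.9507]}
pack [([141.0, 165.0, 59.0, 64.0], 0.72), ([256.0, 258.0, 93.0, 88.0], 0.71), ([392.0, 307.0, 97.0, 77.0], 0.68), ([283.0, 122.0, 73.0, 65.0], 0.57)]
bumper_left [([257.0, 258.0, 90.0, 89.0], 0.67), ([299.0, 260.0, 4.0, 19.0], 0.58), ([365.0, 337.0, 16.0, 14.0], 0.46)]
keeper [([311.0, 276.0, 29.0, 23.0], 0.68)]
dock [([236.0, 302.0, 175.0, 126.0], 0.9), ([256.0, 257.0, 96.0, 90.0], 0.41)]
keeper_tip [([312.0, 276.0, 24.0, 24.0], 0.53)]
pin_left []
sample_bottle [([292.0, 338.0, 29.0, 42.0], 0.92)]
clamp_fitting [([200.0, 200.0, 26.0, 24.0], 0.61)]
bung_cup [([169.0, 220.0, 32.0, 36.0], 0.92)]
top {'fx': 418.7427, 'fy': 418.7427, 'cx': 278.1649, 'cy': 204.2721, 'k1': 0.0374, 'R': [[0.0085, -0.9998, -0.0184], [-0.9916, -0.0061, -0.1295], [0.1293, 0.0194, -0.9914]], 't': [-96.6898, 525.0442, 1160.3181]}
pack [([425.0, 148.0, 93.0, 84.0], 0.95), ([376.0, 309.0, 60.0, 76.0
[... 552 characters left out ...]
33.0], 0.56)]
{'time': 1.0, 'joint_positions': array([ 1.06499840e+00,  3.42008287e-01,  1.52409097e+00,  2.78753919e-05,
        1.27543186e+00, -1.46052924e-01]), 'dq': array([ 0.00139938, -0.00073314, -0.00100192, -0.00081262,  0.00016265,
       -0.00015574]), 'tau': array([-1.11603906e-03, -4.31120825e+01, -2.44478112e+01,  7.17334938e-02,
        4.84166981e-02,  5.47018840e-05]), 'tool_pos': array([184.82287997, 491.40679154, 226.73936098]), 'tcp_rot': array([ 3.14152789e+00, -1.74292377e-05,  2.78183954e+00]), 'contact_force': array([-1.2169057 ,  0.31297406, -1.18088983]), 'moment': array([-0.04240354,  0.02877373,  0.02980901]), 'finger_force': 0.0, 'grip_width': 91.66992609814628}
```

View pics/top0.png

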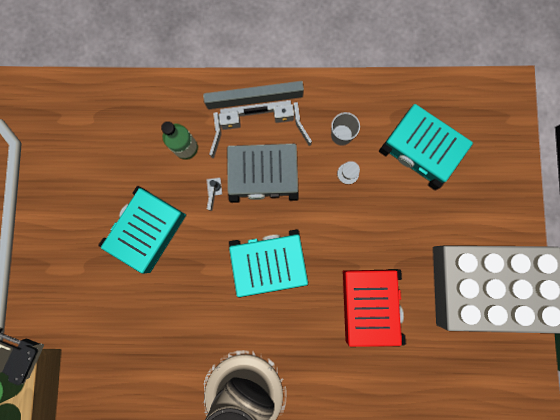

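View pics/scene0.png

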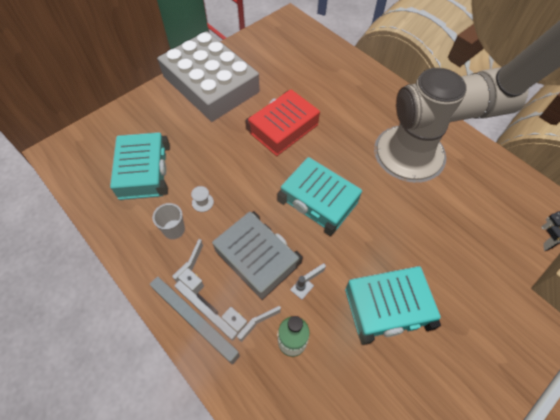

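The top view shows five packs. The grey one is at (263,172) in front of the dock. The turquoise ones are at (143,230), (268,265) and (428,147), and the red one is at (373,308). Only the grey one fits: it has the right colour and faces the dock mouth. The keeper is at (212,192), the bottle at (180,142), the fitting at (349,172) and the cup at (346,128). The scene view agrees, with the grey pack at (256,257) and the keeper at (310,276).

Run:
```python
import cv2
a=cv2.imread("pics/top0.png")[75:215,185:335];cv2.imwrite("pics/c1.png",cv2.resize(a,None,fx=4.2,fy=4.2,interpolation=cv2.INTER_CUBIC))
a=cv2.imread("pics/scene0.png")[180:365,140:345];cv2.imwrite("pics/c2.png",cv2.resize(a,None,fx=3.2,fy=3.2,interpolation=cv2.INTER_CUBIC))
```

```text
(no output)
```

View pics/c1.png

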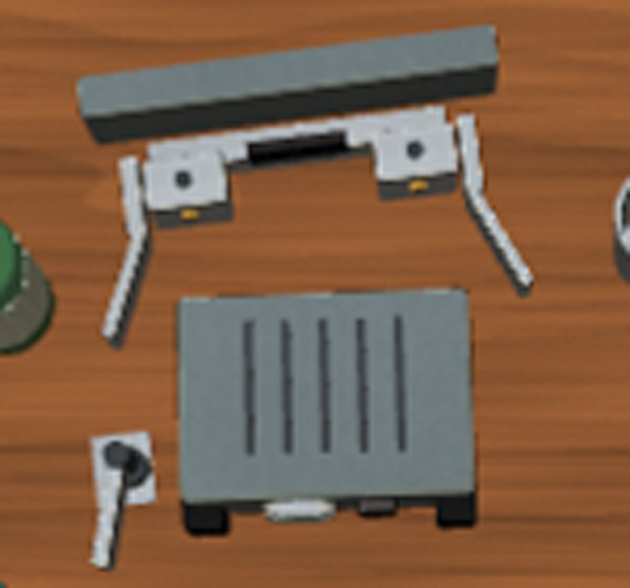

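View pics/c2.png

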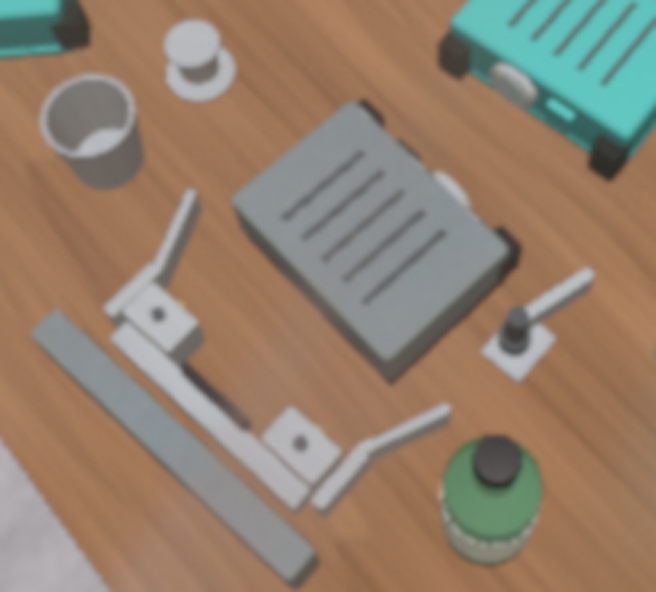

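The crops confirm the grey pack: black rear bumpers with the gauge between them, its front facing the dock with its brass pins. Next I fit the dock, pack and keeper from picked corners in both views.

```bash
cat > h.py <<'E'
import numpy as np,cv2
from scipy.optimize import least_squares
from plant import bot
C={c:bot.camera_params(c) for c in("scene","top")}
def proj(c,X):
    p=C[c];q=np.atleast_2d(X)@np.array(p["R"]).T+p["t"];s=q[:,:2]/q[:,2:]
    s=s*(1+p["k1"]*(s**2).sum(1,keepdims=True));return s*[p["fx"],p["fy"]]+[p["cx"],p["cy"]]
def ct(u):return (np.array(u,float)+.5)/4.2-.5+[185,75]
def cs(u):return (np.array(u,float)+.5)/3.2-.5+[140,180]
def world(p,L):
    L=np.atleast_2d(np.array(L,float));c,s=np.cos(p[2]),np.sin(p[2])
    return np.c_[p[0]+c*L[:,0]-s*L[:,1],p[1]+s*L[:,0]+c*L[:,1],L[:,2]]
def todock(d,X):
    c,s=np.cos(d[2]),np.sin(d[2]);v=np.array(X,float)[:2]-d[:2];return np.array([c*v[0]+s*v[1],-s*v[0]+c*v[1]])
def fit(obs,x0):  # obs: list (cam,local,pix); extra param dz
    def f(p):return np.concatenate([(proj(c,world(p,L)+[0,0,p[3]])[0]-u) for c,L,u in obs])
    r=least_squares(f,x0,loss="soft_l1");return r.x,np.round(f(r.x).reshape(-1,2),1).tolist()
def tri(ut,us):
    f=lambda X:np.r_[proj("top",X)[0]-ut,proj("scene",X)[0]-us]
    r=least_squares(f,[600,0,30]);return r.x,r.fun
E
python3 - <<'E'
from h import *
P={(70,98):((180,299),(390,365)),(70,-98):((466,291),(233,203)),(-70,-98):((474,492),(352,101)),(-70,98):((180,503),(517,250))}
o=[]
for k,(a,b) in P.items():o+=[("top",(*k,75),ct(a)),("scene",(*k,75),cs(b))]
pk,r=fit(o,[560,0,0,0]);print("pack",pk.round(3),r)
D={(50,112):((145,232),(365,447)),(50,-112):((474,192),(158,265)),(-20,142):((120,340),(440,405)),(-20,-142):((517,288),(185,192))}
o=[]
for k,(a,b) in D.items():o+=[("top",(*k,40),ct(a)),("scene",(*k,40),cs(b))]
dk,r=fit(o,[660,0,0,0]);print("dock",dk.round(3),r)
for n,a,b in(("bolt",(118,453),(516,315)),("tip",(103,562),(590,273)),("postLo",(150,212),(340,450)),("postLi",(230,204),(291,408)),("postRi",(380,188),(201,325)),("postRo",(456,178),(158,283)),("barL",(90,118),(317,555)),("barR",(497,68),(58,310))):
    X,e=tri(ct(a),cs(b));print(n,X.round(1),e.round(1),todock(dk,X).round(1))
print("pack in dock",todock(dk,pk),pk[2]-dk[2],"hinge",world(dk,(-106,145,0)))
np.save("dock.npy",dk)
for l,z,a,b in(("bottle",200,None,None),):pass
E
```

```text
pack [ 6.2073e+02 -4.5752e+01  4.3000e-02 -1.1791e+01] [[-1.3, 0.5], [-0.5, 0.1], [-0.2, -0.2], [-1.1, -0.2], [-0.1, 0.8], [0.1, 0.0], [-0.3, 0.8], [-1.4, 0.0]]
dock [ 7.08057e+02 -3.90010e+01  1.32000e-01 -6.45200e+00] [[0.9, 0.3], [-3.2, -0.6], [-1.3, 0.3], [0.3, 1.7], [-0.8, -0.9], [0.5, -0.6], [1.9, -0.7], [2.8, 0.1]]
bolt [582.5  91.2  61.1] [-0.1  0.1 -0.1 -0. ] [-107.4  145.6]
tip [509.5 102.1  50.3] [-0.5  0.4 -0.6 -0.1] [-178.3  166. ]
postLo [755.   76.4  43.5] [ 0.1 -0.1  0.1  0. ] [ 61.7 108.3]
postLi [762.6  22.7  36.4] [-0.2  0.2 -0.2 -0. ] [62.2 54. ]
postRi [774.9 -81.2  34.7] [-0.2  0.2 -0.2 -0. ] [ 60.7 -50.7]
postRo [ 780.5 -133.6   38.3] [-0.3  0.3 -0.4 -0.1] [  59.4 -103.3]
barL [819.5 123.   42.7] [-1.   0.9 -1.1 -0.2] [131.7 145.9]
barR [ 855.6 -162.2   50.9] [ 0. -0.  0.  0.] [ 130.  -141.6]
pack in dock [-87.45653548   4.79462779] -0.089044596272976 hinge [[583.90418486  90.79539112   0.        ]]
```

Run:
```python
from h import *
P={(70,98):((180,299),(390,365)),(70,-98):((466,291),(233,203)),(-70,-98):((474,492),(352,101)),(-70,98):((180,503),(517,250))}
D={(50,112):((145,232),(365,447)),(50,-112):((474,192),(158,265)),(-20,142):((120,340),(440,405)),(-20,-142):((517,288),(185,192))}
H={(-106,145,58):((118,453),(516,315))}
def f2(o,x0):
    f=lambda p:np.concatenate([(proj(c,world(p,L))[0]-u) for c,L,u in o])
    r=least_squares(f,x0,loss="soft_l1");return r.x
for i,c in((0,"top"),(1,"scene")):
    g=(ct,cs)[i]
    pk=f2([(c,(*k,75),g(v[i])) for k,v in P.items()],[600,0,0.])
    dk=f2([(c,(*k,40),g(v[i])) for k,v in D.items()]+[(c,k,g(v[i])) for k,v in H.items()],[700,0,0.])
    print(c,pk.round(3),dk.round(3),todock(dk,pk).round(1),(pk[2]-dk[2]).round(3))
    if i==0:np.save("dock_top.npy",dk)
for n,c,u,z in(("bottle","top",(168,128),200),("cup","top",(346,121),85),("fit","top",(348,171),40)):
    X=least_squares(lambda p:proj(c,[p[0],p[1],z])[0]-u,[600,0]).x;print(n,X.round(0),todock(dk,X).round(0))
```

```text
top [ 6.19569e+02 -4.76340e+01  3.70000e-02] [ 7.0574e+02 -3.9064e+01  1.2800e-01] [-86.6   2.5] -0.091
scene [ 6.22285e+02 -4.03790e+01  4.70000e-02] [ 7.08976e+02 -3.71340e+01  1.44000e-01] [-86.3   9.2] -0.097
bottle [695. 182.] [ 18. 219.]
cup [ 754. -281.] [   9. -247.]
fit [ 622. -291.] [-123. -239.]
```

Call:
{"op": "jog_arm", "data": {
  "dp": [
    [0,0,0],
    [0,0,0],
    [0,0,0],
    [0,0,0],
    [0,0,0],
    [0,0,0]
  ],
  "twist": [10.3,10.3,10.3,10.3,10.3,10.3],
  "jaw": 0
}}

```text
time: 1.75
tool_pos: [184.8, 491.4, 226.7]
tcp_rot: [3.142, -0.0, 1.697]
contact_force: [0.8, -0.2, 0.1]
grip_width: 36.4
finger_force: 0.0
```

Call:
{"op": "jog_arm", "data": {
  "dp": [
    [-0.0555,0.0188,0],
    [-0.0555,0.0188,0],
    [-0.0555,0.0188,0],
    [-0.0555,0.0188,0],
    [-0.0555,0.0188,0],
    [-0.0555,0.0188,0],
    [-0.0555,0.0188,0],
    [-0.0555,0.0188,0],
    [-0.0555,0.0188,0],
    [-0.0555,0.0188,0]
  ],
  "twist": [0,0,0,0,0,0,0,0,0,0]
}}

```text
time: 3.0
tool_pos: [445.1, -35.9, 227.0]
tcp_rot: [3.141, 0.0, 1.703]
contact_force: [0.5, 0.4, 0.3]
grip_width: 0.1
finger_force: 0.0
```

Call:
{"op": "jog_arm", "data": {
  "dp": [
    [-0.0555,0.0188,0],
    [-0.0555,0.0188,0],
    [0,0,0],
    [0,0,0]
  ],
  "twist": [0,0,0,0]
}}

```text
time: 3.5
tool_pos: [495.9, -138.5, 226.3]
tcp_rot: [-3.141, -0.001, 1.703]
contact_force: [-0.6, 0.2, 0.7]
grip_width: 0.4
finger_force: 0.0
```

Call:
{"op": "jog_arm", "data": {
  "dp": [
    [0,0,0.05],
    [0,0,0.05],
    [0,0,0.05],
    [0,0,0.044],
    [0,0,0]
  ],
  "twist": [0,0,0,0,0]
}}

```text
time: 4.12
tool_pos: [494.0, -136.6, 30.7]
tcp_rot: [-3.136, -0.004, 1.705]
contact_force: [0.7, -0.8, -0.7]
grip_width: 0.3
finger_force: 0.0
```

Run:
```python
from h import *
for i,(c,y0,x0) in enumerate((("scene",150,180),("top",110,190))):
    im=bot.capture(c)[y0:y0+150,x0:x0+160]
    if i==0:A=im
    else:A=np.hstack([A,im])
cv2.imwrite("pics/d.png",cv2.resize(A,None,fx=2.5,fy=2.5,interpolation=2))
```

```text
(no output)
```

View pics/d.png

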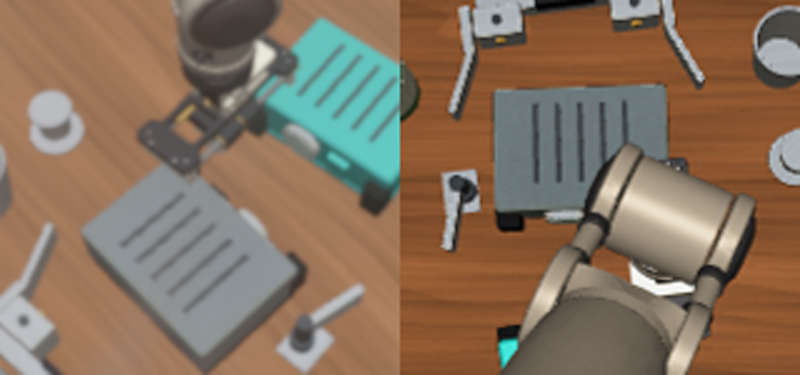

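Call:
{"op": "jog_arm", "data": {
  "dp": [
    [-0.002,0.006,0],
    [-0.002,0.006,0],
    [0,0.0025,0],
    [0,0.0025,0],
    [0,0.0025,0],
    [0,0.0025,0]
  ],
  "twist": [0,0,0,0,0,0]
}}

```text
time: 4.97
tool_pos: [518.8, -140.0, 32.6]
tcp_rot: [-3.141, -0.0, 1.703]
contact_force: [0.5, -0.1, 0.6]
grip_width: 0.6
finger_force: 0.0
```

Call:
{"op": "jog_arm", "data": {
  "dp": [
    [0,0.002,0],
    [0,0.002,0]
  ],
  "twist": [0,0]
}}

```text
time: 5.22
tool_pos: [520.7, -139.9, 32.5]
tcp_rot: [-3.137, -0.001, 1.703]
contact_force: [-7.4, -5.8, 4.8]
grip_width: 0.3
finger_force: 4.4
```

Call:
{"op": "jog_arm", "data": {
  "dp": [
    [0,0.002,0],
    [0,0.002,0]
  ],
  "twist": [0,0]
}}

```text
time: 5.48
tool_pos: [525.0, -139.8, 32.5]
tcp_rot: [-3.138, 0.0, 1.703]
contact_force: [-7.3, -5.7, 4.3]
grip_width: 0.6
finger_force: 3.9
```

Call:
{"op": "jog_arm", "data": {
  "dp": [
    [-0.001,0.003,0],
    [-0.001,0.003,0],
    [-0.001,0.003,0],
    [-0.001,0.003,0]
  ],
  "twist": [0,0,0,0]
}}

```text
time: 5.98
tool_pos: [537.2, -141.9, 32.5]
tcp_rot: [-3.137, -0.001, 1.703]
contact_force: [-8.1, -4.4, 3.7]
grip_width: 0.9
finger_force: 4.4
```

Call:
{"op": "jog_arm", "data": {
  "dp": [
    [-0.001,0.003,0],
    [-0.001,0.003,0],
    [-0.001,0.003,0],
    [-0.001,0.003,0],
    [-0.001,0.003,0]
  ],
  "twist": [0,0,0,0,0]
}}

```text
time: 6.6
tool_pos: [552.6, -144.7, 32.4]
tcp_rot: [-3.137, -0.001, 1.703]
contact_force: [-8.5, -2.8, 3.9]
grip_width: 0.1
finger_force: 4.2
```

Run:
```python
from h import *
np.save("q.npy",0)
im=bot.capture("scene");m=[d for d in bot.masks_of("scene","pack")]
for d in m:print(np.round(d["bbox"]),d["confidence"],d["pixels"].sum(),im[d["pixels"]].mean(0).round())
a=im.copy()
k=min(m,key=lambda d:np.hypot(d["bbox"][0]-250,d["bbox"][1]-265))
a[k["pixels"]^cv2.erode(k["pixels"].astype("uint8"),np.ones((3,3))).astype(bool)]=(0,0,255)
cv2.imwrite("pics/e.png",np.hstack([cv2.resize(x[150:350,140:340],None,fx=2,fy=2,interpolation=2) for x in(im,a)]))
```

```text
[274. 131.  38.  52.] 0.98 865 [ 76.  81. 188.]
[320. 197.  82.  74.] 0.96 3739 [160. 167.  95.]
[140. 165.  59.  66.] 0.75 3277 [157. 163.  92.]
[253. 264.  96.  80.] 0.72 4266 [134. 134. 132.]
[393. 307.  94.  82.] 0.7 5163 [172. 178.  99.]
```

View pics/e.png

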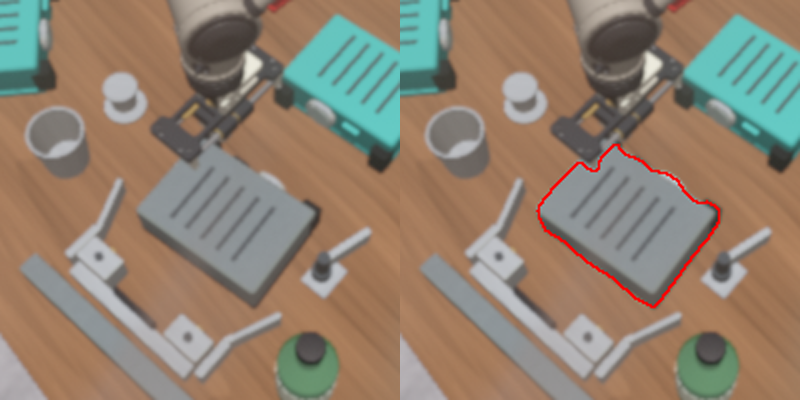

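```bash
cat >> h.py <<'E'
DK={"scene":np.array([709,-37.1,.138]),"top":np.array([705.7,-39.1,.130])}
B=[(x,y,z) for x in(-70,70) for y in(-98,98) for z in(0,75)]+[(-85,y,z) for y in(-99,-71,71,99) for z in(8,56)]
def packpose(cams=("scene",),x0=(-60,4,.1)):
    for c in cams:
        bot.capture(c);m=bot.masks_of(c,"pack");d=DK[c]
        w=world(d,(x0[0],x0[1],37));u=proj(c,w)[0]
        k=min(m,key=lambda q:np.hypot(*(np.array(q["bbox"][:2])-u)))
        ct_=max(cv2.findContours(k["pixels"].astype("uint8"),cv2.RETR_EXTERNAL,cv2.CHAIN_APPROX_NONE)[0],key=len)[:,0].astype(float)
        def f(p):
            q=world(d,(p[0],p[1],0))[0]; h=cv2.convexHull(proj(c,world([q[0],q[1],d[2]+p[2]],B)).astype("float32"))
            return np.array([cv2.pointPolygonTest(h,(float(a),float(b)),True) for a,b in ct_])
        r=least_squares(f,x0,loss="soft_l1",x_scale=(1,1,.01),diff_step=1e-2,f_scale=.7)
        print(c,r.x.round(3),"med",np.median(abs(r.fun)).round(2),len(ct_),"conf",round(k["confidence"],2))
E
python3 -c "
from h import *
packpose(('scene','top'));print(bot.get_obs()['time'])"
```

```text
scene [-69.923  11.221   0.096] med 1.61 218 conf 0.7
top [-70.817   6.159   0.082] med 0.86 211 conf 0.94
6.9
```

Call:
{"op": "jog_arm", "data": {
  "dp": [
    [0,-0.011,0],
    [0,-0.011,0],
    [0,-0.011,0],
    [0.042,0,0],
    [0.042,0,0],
    [0.042,0,0],
    [0.043,0,0],
    [0,0,0]
  ],
  "twist": [0,0,0,0,0,0,0,0]
}}

```text
time: 7.9
tool_pos: [498.4, 21.1, 32.8]
tcp_rot: [-3.141, -0.001, 1.707]
contact_force: [0.5, -0.9, 0.0]
grip_width: 0.2
finger_force: 0.0
```

Call:
{"op": "jog_arm", "data": {
  "dp": [
    [0,0.005,0],
    [0,0.005,0],
    [0,0.0025,0],
    [0,0.0025,0]
  ],
  "twist": [0,0,0,0]
}}

```text
time: 8.4
tool_pos: [514.7, 20.3, 32.6]
tcp_rot: [-3.142, -0.0, 1.702]
contact_force: [-0.2, -0.3, 0.1]
grip_width: 0.6
finger_force: 0.0
```

Call:
{"op": "jog_arm", "data": {
  "dp": [
    [0,0.0025,0],
    [0,0.0025,0]
  ],
  "twist": [0,0]
}}

```text
time: 8.65
tool_pos: [517.1, 21.4, 32.4]
tcp_rot: [-3.136, -0.001, 1.703]
contact_force: [-10.5, -0.6, 7.5]
grip_width: 0.6
finger_force: 5.3
```

Call:
{"op": "jog_arm", "data": {
  "dp": [
    [0.0005,0.003,0],
    [0.0005,0.003,0],
    [0.0005,0.003,0],
    [0.0005,0.003,0],
    [0.0005,0.003,0],
    [0.0005,0.003,0]
  ],
  "twist": [0,0,0,0,0,0]
}}

```text
time: 9.4
tool_pos: [532.8, 28.0, 32.4]
tcp_rot: [-3.133, -0.003, 1.704]
contact_force: [-13.7, 3.4, 10.9]
grip_width: 0.3
finger_force: 6.7
```

Call:
{"op": "jog_arm", "data": {
  "dp": [
    [0.0005,0.003,0],
    [0.0005,0.003,0],
    [0.0005,0.003,0],
    [0.0005,0.003,0],
    [0.0005,0.003,0],
    [0.0005,0.003,0]
  ],
  "twist": [0,0,0,0,0,0]
}}

```text
time: 10.15
tool_pos: [550.7, 33.2, 32.2]
tcp_rot: [-3.134, -0.002, 1.703]
contact_force: [-11.2, 4.8, 6.8]
grip_width: 0.1
finger_force: 5.6
```

```bash
python3 -c "
from h import *
packpose(('scene','top'),(-50,5,-.1));print(bot.get_obs()['time'])"
```

```text
scene [-47.143   0.126  -0.126] med 1.87 214 conf 0.64
top [-43.539  -2.21   -0.138] med 2.54 239 conf 0.6
10.35
```

Call:
{"op": "jog_arm", "data": {
  "dp": [
    [0,-0.012,0],
    [0,-0.012,0],
    [0,-0.012,0],
    [-0.0415,0,0],
    [-0.0415,0,0],
    [-0.0415,0,0],
    [-0.0415,0,0],
    [0,0,0]
  ],
  "twist": [0,0,0,0,0,0,0,0]
}}

```text
time: 11.35
tool_pos: [540.6, -140.1, 32.9]
tcp_rot: [3.14, 0.001, 1.699]
contact_force: [0.3, 0.4, 0.2]
grip_width: 0.4
finger_force: 0.0
```

Call:
{"op": "jog_arm", "data": {
  "dp": [
    [0,0.004,0],
    [0,0.0025,0],
    [0,0.0025,0]
  ],
  "twist": [0,0,0]
}}

```text
time: 11.72
tool_pos: [549.6, -134.9, 32.7]
tcp_rot: [-3.142, -0.0, 1.705]
contact_force: [-0.9, 0.2, 0.2]
grip_width: 0.5
finger_force: 0.0
```

Call:
{"op": "jog_arm", "data": {
  "dp": [
    [0,0.0025,0],
    [0,0.0025,-0.0001]
  ],
  "twist": [0,0]
}}

```text
time: 11.98
tool_pos: [554.6, -134.9, 32.8]
tcp_rot: [3.142, -0.0, 1.704]
contact_force: [-0.4, -0.3, -0.2]
grip_width: 0.3
finger_force: 0.0
```

Call:
{"op": "jog_arm", "data": {
  "dp": [
    [-0.0003,0.0025,-0.0001],
    [-0.0003,0.0025,-0.0001]
  ],
  "twist": [0,0]
}}

```text
time: 12.22
tool_pos: [557.6, -135.5, 32.7]
tcp_rot: [-3.137, -0.001, 1.703]
contact_force: [-7.8, -3.5, 3.6]
grip_width: 0.8
finger_force: 3.7
```

Call:
{"op": "jog_arm", "data": {
  "dp": [
    [-0.0008,0.003,-0.0001],
    [-0.0008,0.003,0],
    [-0.0008,0.003,0],
    [-0.0008,0.003,0],
    [-0.0008,0.003,0],
    [-0.0008,0.003,0]
  ],
  "twist": [0,0,0,0,0,0]
}}

```text
time: 12.98
tool_pos: [576.2, -138.3, 32.7]
tcp_rot: [-3.138, -0.0, 1.703]
contact_force: [-7.1, -3.5, 3.1]
grip_width: 0.4
finger_force: 3.7
```

Call:
{"op": "jog_arm", "data": {
  "dp": [
    [-0.0008,0.003,0],
    [-0.0008,0.003,0],
    [-0.0008,0.003,0],
    [-0.0008,0.003,0],
    [-0.0008,0.003,0]
  ],
  "twist": [0,0,0,0,0]
}}

```text
time: 13.6
tool_pos: [591.6, -140.2, 32.7]
tcp_rot: [-3.137, -0.0, 1.703]
contact_force: [-6.1, -3.5, 2.6]
grip_width: 0.3
finger_force: 3.5
```

```bash
python3 -c "
from h import *
packpose(('scene','top'),(-35,2,.1));print(bot.get_obs()['time'])"
```

```text
scene [-30.569   7.843   0.08 ] med 1.51 220 conf 0.55
top [-32.907   4.902   0.066] med 0.93 209 conf 0.73
13.8
```

Call:
{"op": "jog_arm", "data": {
  "dp": [
    [0,-0.011,0],
    [0,-0.011,0],
    [0,-0.01,0],
    [0.042,0,0],
    [0.042,0,0],
    [0.042,0,0],
    [0.043,0,0],
    [0,0,0]
  ],
  "twist": [0,0,0,0,0,0,0,0]
}}

```text
time: 14.8
tool_pos: [538.2, 26.2, 33.3]
tcp_rot: [-3.141, -0.001, 1.707]
contact_force: [0.6, 0.9, 0.1]
grip_width: 0.6
finger_force: 0.0
```

Call:
{"op": "jog_arm", "data": {
  "dp": [
    [0,0.005,0],
    [0,0.005,0],
    [0,0.0025,0],
    [0,0.0025,0]
  ],
  "twist": [0,0,0,0]
}}

```text
time: 15.3
tool_pos: [554.4, 25.1, 33.0]
tcp_rot: [-3.142, -0.0, 1.702]
contact_force: [-0.0, 0.0, -0.1]
grip_width: 0.6
finger_force: 0.1
```

Call:
{"op": "jog_arm", "data": {
  "dp": [
    [0.0003,0.002,-0.0001],
    [0.0003,0.002,-0.0001],
    [0.0003,0.002,-0.0001]
  ],
  "twist": [0,0,0]
}}

```text
time: 15.68
tool_pos: [557.7, 27.6, 32.9]
tcp_rot: [-3.137, -0.001, 1.703]
contact_force: [-7.6, 0.5, 3.6]
grip_width: 0.6
finger_force: 3.9
```

Call:
{"op": "jog_arm", "data": {
  "dp": [
    [0.0006,0.0025,-0.0001],
    [0.0006,0.0025,-0.0001],
    [0.0006,0.0025,0],
    [0.0006,0.0025,0]
  ],
  "twist": [0,0,0,0]
}}

```text
time: 16.18
tool_pos: [566.8, 31.9, 33.0]
tcp_rot: [-3.136, -0.002, 1.704]
contact_force: [-9.3, 1.9, 3.4]
grip_width: 0.2
finger_force: 4.2
```

Call:
{"op": "jog_arm", "data": {
  "dp": [
    [0.0006,0.0025,0],
    [0.0006,0.0025,0],
    [0.0006,0.0025,0]
  ],
  "twist": [0,0,0]
}}

```text
time: 16.55
tool_pos: [573.9, 34.7, 32.9]
tcp_rot: [-3.135, -0.002, 1.703]
contact_force: [-8.5, 2.0, 3.1]
grip_width: 0.5
finger_force: 4.2
```

```bash
python3 -c "
from h import *
packpose(('scene','top'),(-22,2,-.02));print(bot.get_obs()['time'])
a=[bot.capture(c) for c in('top','scene')]
cv2.imwrite('pics/g.png',np.hstack([cv2.resize(a[0][80:200,195:325],None,fx=3.07,fy=3.07,interpolation=2)[:368,:399],cv2.resize(a[1][210:370,140:314],None,fx=2.3,fy=2.3,interpolation=2)[:368,:400]]))"
```

```text
scene [-17.822   4.467  -0.039] med 1.68 217 conf 0.76
top [-19.537   3.194  -0.026] med 1.41 239 conf 0.89
16.75
```

View pics/g.png

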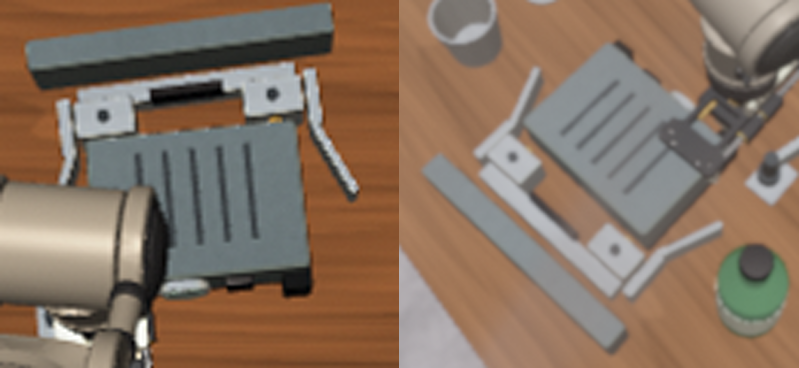

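The picture shows the pack nearly square and just entering the cheeks, with left front corner (88,142) and right front corner (300,122) a few pixels short of the posts.

Call:
{"op": "jog_arm", "data": {
  "dp": [
    [0,-0.01,0],
    [0,-0.01,0],
    [0,-0.006,0],
    [-0.0425,0,0],
    [-0.0425,0,0],
    [-0.0425,0,0],
    [-0.0425,0,0],
    [0,0,0]
  ],
  "twist": [0,0,0,0,0,0,0,0]
}}

```text
time: 17.85
tool_pos: [573.8, -141.3, 33.8]
tcp_rot: [3.14, 0.001, 1.699]
contact_force: [0.1, -0.4, 0.1]
grip_width: 0.4
finger_force: 0.0
```

Call:
{"op": "jog_arm", "data": {
  "dp": [
    [0,0.005,0],
    [0,0.004,0],
    [0,0.0025,0],
    [0,0.002,0]
  ],
  "twist": [0,0,0,0]
}}

```text
time: 18.35
tool_pos: [587.1, -135.6, 33.6]
tcp_rot: [3.142, -0.0, 1.704]
contact_force: [0.6, 0.2, 0.3]
grip_width: 0.6
finger_force: 0.0
```

Call:
{"op": "jog_arm", "data": {
  "dp": [
    [0,0.002,0],
    [0,0.002,0],
    [-0.0003,0.002,-0.0001]
  ],
  "twist": [0,0,0]
}}

```text
time: 18.73
tool_pos: [592.2, -135.7, 33.6]
tcp_rot: [-3.14, -0.001, 1.703]
contact_force: [-6.2, -0.6, 3.1]
grip_width: 0.4
finger_force: 3.2
```

Call:
{"op": "jog_arm", "data": {
  "dp": [
    [-0.0005,0.002,-0.0001],
    [-0.0005,0.002,-0.0001]
  ],
  "twist": [0,0]
}}

```text
time: 18.98
tool_pos: [595.2, -136.6, 33.6]
tcp_rot: [-3.138, -0.001, 1.703]
contact_force: [-7.2, -2.5, 2.7]
grip_width: 0.4
finger_force: 3.4
```

Call:
{"op": "jog_arm", "data": {
  "dp": [
    [-0.0003,0.0015,0],
    [-0.0003,0.0015,0]
  ],
  "twist": [0,0]
}}

```text
time: 19.23
tool_pos: [598.1, -137.2, 33.6]
tcp_rot: [-3.138, -0.0, 1.703]
contact_force: [-7.6, -3.4, 2.0]
grip_width: 0.3
finger_force: 3.8
```

Call:
{"op": "jog_arm", "data": {
  "dp": [
    [-0.0003,0.001,0],
    [-0.0003,0.001,0]
  ],
  "twist": [0,0]
}}

```text
time: 19.48
tool_pos: [600.2, -137.6, 33.6]
tcp_rot: [-3.137, -0.0, 1.703]
contact_force: [-7.1, -3.7, 2.6]
grip_width: 0.3
finger_force: 3.8
```

Call:
{"op": "jog_arm", "data": {
  "dp": [
    [-0.0003,0.001,0],
    [-0.0003,0.001,0]
  ],
  "twist": [0,0]
}}

```text
time: 19.73
tool_pos: [602.2, -137.9, 33.6]
tcp_rot: [-3.137, -0.0, 1.703]
contact_force: [-7.1, -3.1, 2.3]
grip_width: 0.2
finger_force: 3.8
```

Call:
{"op": "jog_arm", "data": {
  "dp": [
    [-0.0003,0.001,0],
    [-0.0003,0.001,0]
  ],
  "twist": [0,0]
}}

```text
time: 19.98
tool_pos: [604.0, -138.2, 33.6]
tcp_rot: [-3.137, -0.0, 1.703]
contact_force: [-8.5, -3.1, 3.9]
grip_width: 0.3
finger_force: 4.5
```

Call:
{"op": "jog_arm", "data": {
  "dp": [
    [-0.0003,0.001,0],
    [-0.0003,0.001,0]
  ],
  "twist": [0,0]
}}

```text
time: 20.23
tool_pos: [605.9, -138.6, 33.6]
tcp_rot: [-3.136, -0.001, 1.703]
contact_force: [-8.5, -3.7, 3.8]
grip_width: 0.4
finger_force: 4.8
```

```bash
python3 -c "
from h import *
packpose(('scene','top'),(-12,2,.02));print(bot.get_obs()['time'])"
```

```text
scene [-13.122   6.162   0.04 ] med 1.43 220 conf 0.95
top [-1.5278e+01  2.8370e+00  1.5000e-02] med 0.96 188 conf 0.86
20.425
```

Call:
{"op": "jog_arm", "data": {
  "dp": [
    [-0.0002,0.0007,0],
    [-0.0002,0.0007,0]
  ],
  "twist": [0,0]
}}

```text
time: 20.68
tool_pos: [606.8, -138.8, 33.5]
tcp_rot: [-3.135, -0.001, 1.703]
contact_force: [-12.3, -3.5, 6.4]
grip_width: 0.6
finger_force: 6.4
```

Call:
{"op": "jog_arm", "data": {
  "dp": [
    [-0.0002,0.0007,0],
    [-0.0002,0.0007,0]
  ],
  "twist": [0,0]
}}

```text
time: 20.92
tool_pos: [606.9, -138.8, 33.5]
tcp_rot: [-3.132, -0.002, 1.704]
contact_force: [-17.4, -4.5, 9.4]
grip_width: 0.4
finger_force: 9.0
```

Call:
{"op": "jog_arm", "data": {
  "dp": [
    [0,-0.008,0],
    [0,-0.009,0],
    [0,-0.01,0],
    [0.043,0,0],
    [0.043,0,0],
    [0.043,0,0],
    [0.043,0,0],
    [0,0,0]
  ],
  "twist": [0,0,0,0,0,0,0,0]
}}

```text
time: 21.92
tool_pos: [560.7, 31.3, 34.0]
tcp_rot: [-3.141, -0.001, 1.707]
contact_force: [-0.4, 0.4, 0.0]
grip_width: 0.4
finger_force: 0.0
```

Call:
{"op": "jog_arm", "data": {
  "dp": [
    [0,0.005,0],
    [0,0.004,0],
    [0,0.0025,0],
    [0,0.002,0]
  ],
  "twist": [0,0,0,0]
}}

```text
time: 22.42
tool_pos: [575.1, 29.8, 33.8]
tcp_rot: [-3.141, 0.0, 1.702]
contact_force: [-2.7, -1.9, 0.1]
grip_width: 0.5
finger_force: 1.8
```

Call:
{"op": "jog_arm", "data": {
  "dp": [
    [0,0.0015,0],
    [0,0.0015,0],
    [0.0002,0.001,-0.0001]
  ],
  "twist": [0,0,0]
}}

```text
time: 22.8
tool_pos: [576.7, 31.2, 33.7]
tcp_rot: [-3.137, -0.001, 1.703]
contact_force: [-7.6, -0.5, 4.0]
grip_width: 0.3
finger_force: 4.2
```

Call:
{"op": "jog_arm", "data": {
  "dp": [
    [0.0002,0.001,-0.0001],
    [0.0002,0.001,-0.0001]
  ],
  "twist": [0,0]
}}

```text
time: 23.05
tool_pos: [578.2, 32.2, 33.8]
tcp_rot: [-3.136, -0.001, 1.703]
contact_force: [-9.0, 1.7, 4.8]
grip_width: 0.5
finger_force: 4.4
```

Call:
{"op": "jog_arm", "data": {
  "dp": [
    [0.0003,0.001,0],
    [0.0003,0.001,0]
  ],
  "twist": [0,0]
}}

```text
time: 23.3
tool_pos: [579.8, 33.3, 33.8]
tcp_rot: [-3.135, -0.002, 1.703]
contact_force: [-9.3, 1.6, 6.3]
grip_width: 0.4
finger_force: 4.9
```

Call:
{"op": "jog_arm", "data": {
  "dp": [
    [0.0003,0.001,0],
    [0.0003,0.001,0]
  ],
  "twist": [0,0]
}}

```text
time: 23.55
tool_pos: [581.3, 34.2, 33.8]
tcp_rot: [-3.134, -0.002, 1.704]
contact_force: [-11.4, 0.9, 7.8]
grip_width: 0.4
finger_force: 5.8
```

Call:
{"op": "jog_arm", "data": {
  "dp": [
    [0.0003,0.0007,0],
    [0.0003,0.0007,0]
  ],
  "twist": [0,0]
}}

```text
time: 23.8
tool_pos: [582.5, 34.9, 33.8]
tcp_rot: [-3.134, -0.002, 1.703]
contact_force: [-12.2, 0.3, 7.0]
grip_width: 0.2
finger_force: 6.1
```

Call:
{"op": "jog_arm", "data": {
  "dp": [
    [0.0002,0.0007,-0.0001],
    [0.0002,0.0007,0]
  ],
  "twist": [0,0]
}}

```text
time: 24.05
tool_pos: [583.5, 35.5, 33.8]
tcp_rot: [-3.133, -0.002, 1.704]
contact_force: [-11.6, 1.1, 6.8]
grip_width: 0.7
finger_force: 6.4
```

Call:
{"op": "jog_arm", "data": {
  "dp": [
    [0.0002,0.0006,-0.0001]
  ],
  "twist": [0]
}}

```text
time: 24.18
tool_pos: [583.7, 35.7, 33.8]
tcp_rot: [-3.132, -0.002, 1.704]
contact_force: [-13.0, -1.0, 8.5]
grip_width: 0.4
finger_force: 7.5
```

```bash
python3 -c "
from h import *
packpose(('scene','top'),(-10,2,.0));print(bot.get_obs()['contact_force'])"
```

```text
scene [-10.   2.  -0.] med 2.38 212 conf 0.87
top [-1.1352e+01  6.0790e+00  3.0000e-03] med 1.75 234 conf 0.68
[-13.69271862  -0.39594848   8.16814463]
```

Call:
{"op": "jog_arm", "data": {
  "dp": [
    [0.0001,0.0005,-0.0001],
    [0,0,0]
  ],
  "twist": [0,0]
}}

```text
time: 24.62
tool_pos: [583.7, 35.7, 33.8]
tcp_rot: [-3.131, -0.002, 1.703]
contact_force: [-16.1, 0.6, 8.7]
grip_width: 0.3
finger_force: 7.7
```

Call:
{"op": "jog_arm", "data": {
  "dp": [
    [0.0001,0.0005,-0.0001],
    [0,0,0]
  ],
  "twist": [0,0]
}}

```text
time: 24.88
tool_pos: [583.7, 35.7, 33.8]
tcp_rot: [-3.13, -0.002, 1.703]
contact_force: [-16.4, -0.5, 10.4]
grip_width: 0.6
finger_force: 8.5
```

Call:
{"op": "jog_arm", "data": {
  "dp": [
    [0,-0.008,0],
    [0,-0.009,0],
    [0,-0.008,0],
    [-0.0428,0,0],
    [-0.0428,0,0],
    [-0.0428,0,0],
    [-0.0428,0,0],
    [0,0,0]
  ],
  "twist": [0,0,0,0,0,0,0,0]
}}

```text
time: 25.88
tool_pos: [586.9, -140.6, 34.7]
tcp_rot: [3.14, 0.001, 1.699]
contact_force: [-0.8, 0.3, 0.3]
grip_width: 0.3
finger_force: 0.0
```

Call:
{"op": "jog_arm", "data": {
  "dp": [
    [0,0.006,0],
    [0,0.005,0],
    [0,0.0025,0],
    [0,0.002,0]
  ],
  "twist": [0,0,0,0]
}}

```text
time: 26.38
tool_pos: [602.3, -134.6, 34.6]
tcp_rot: [-3.142, -0.0, 1.704]
contact_force: [-0.4, 0.1, 0.5]
grip_width: 0.4
finger_force: 0.0
```

Call:
{"op": "jog_arm", "data": {
  "dp": [
    [0,0.002,0],
    [0,0.0015,0]
  ],
  "twist": [0,0]
}}

```text
time: 26.62
tool_pos: [605.1, -134.8, 34.5]
tcp_rot: [-3.14, -0.0, 1.703]
contact_force: [-5.2, -0.6, 3.6]
grip_width: 0.5
finger_force: 2.4
```

Call:
{"op": "jog_arm", "data": {
  "dp": [
    [0,0.0015,0],
    [0,0.001,0]
  ],
  "twist": [0,0]
}}

```text
time: 26.88
tool_pos: [605.7, -135.0, 34.6]
tcp_rot: [-3.137, -0.001, 1.703]
contact_force: [-10.0, -3.4, 6.2]
grip_width: -0.1
finger_force: 5.4
```

Call:
{"op": "jog_arm", "data": {
  "dp": [
    [-0.0001,0.0006,-0.0001],
    [0,0,0]
  ],
  "twist": [0,0]
}}

```text
time: 27.12
tool_pos: [606.3, -135.2, 34.6]
tcp_rot: [-3.137, -0.001, 1.703]
contact_force: [-8.9, -2.7, 5.1]
grip_width: 0.2
finger_force: 4.8
```

Call:
{"op": "jog_arm", "data": {
  "dp": [
    [-0.0001,0.0006,-0.0001],
    [0,0,0]
  ],
  "twist": [0,0]
}}

```text
time: 27.38
tool_pos: [606.8, -135.3, 34.6]
tcp_rot: [-3.136, -0.001, 1.703]
contact_force: [-8.2, -3.2, 4.7]
grip_width: 0.8
finger_force: 4.9
```

Call:
{"op": "jog_arm", "data": {
  "dp": [
    [-0.0001,0.0006,0],
    [0,0,0]
  ],
  "twist": [0,0]
}}

```text
time: 27.62
tool_pos: [606.8, -135.4, 34.6]
tcp_rot: [-3.135, -0.001, 1.703]
contact_force: [-11.8, -2.9, 5.5]
grip_width: 0.3
finger_force: 6.0
```

Call:
{"op": "jog_arm", "data": {
  "dp": [
    [-0.0001,0.0006,0],
    [0,0,0]
  ],
  "twist": [0,0]
}}

```text
time: 27.88
tool_pos: [606.8, -135.4, 34.6]
tcp_rot: [-3.134, -0.001, 1.703]
contact_force: [-12.6, -3.8, 8.0]
grip_width: 0.3
finger_force: 7.2
```

Call:
{"op": "jog_arm", "data": {
  "dp": [
    [-0.0001,0.0005,0],
    [0,0,0]
  ],
  "twist": [0,0]
}}

```text
time: 28.12
tool_pos: [606.9, -135.4, 34.6]
tcp_rot: [-3.133, -0.001, 1.703]
contact_force: [-15.0, -3.8, 8.4]
grip_width: 0.6
finger_force: 8.2
```

Call:
{"op": "jog_arm", "data": {
  "dp": [
    [0,-0.012,0],
    [0,-0.03,0],
    [0,0,-0.04],
    [0.03,0,-0.03],
    [0.055,0,0],
    [0.055,0,0],
    [0.055,0,0],
    [0.055,0,0],
    [0.025,0,0],
    [0,0,0]
  ],
  "twist": [0,0,0,0,0,0,0,0,0,0]
}}

```text
time: 29.38
tool_pos: [532.6, 134.0, 104.9]
tcp_rot: [3.141, -0.0, 1.706]
contact_force: [-0.1, -1.0, 0.4]
grip_width: 0.4
finger_force: 0.0
```

Run:
```python
from h import *
d=np.array([707,-39,.132]);o=bot.get_obs();print(o["tool_pos"].round(1),todock(d,o["tool_pos"]).round(1))
packpose(("scene","top"),(-11,3,.005))
hs=np.linspace(2.8,4.8,21);p=[]
for h in hs:
    u=np.array([np.cos(h),np.sin(h)]);n=np.array([np.sin(h),-np.cos(h)])
    p.append(np.array([-106,145])+52*u+n*(5+19*abs(n[0])+9.5*abs(n[1])))
p=np.array(p);print(p.round(0).tolist());print((np.diff(p,axis=0)[:,::-1]/1000).round(4).tolist())
a=[bot.capture(c) for c in('top','scene')]
cv2.imwrite('pics/k.png',np.hstack([cv2.resize(a[0][80:210,185:325],None,fx=2.85,fy=2.85,interpolation=2)[:370,:399],cv2.resize(a[1][210:370,145:335],None,fx=2.3,fy=2.3,interpolation=2)[:370,:400][:368]][0:1]+[cv2.resize(a[1][210:371,160:334],None,fx=2.3,fy=2.3,interpolation=2)[:370,:400]]))
```

```text
[532.6 134.  104.9] [-150.1  194.4]
scene [-7.73  5.51 -0.02] med 1.21 216 conf 0.89
top [-5.704e+00  5.365e+00  3.000e-03] med 0.99 242 conf 0.76
[[-148.0, 182.0], [-152.0, 176.0], [-155.0, 169.0], [-157.0, 162.0], [-159.0, 158.0], [-160.0, 154.0], [-161.0, 150.0], [-162.0, 146.0], [-162.0, 142.0], [-162.0, 137.0], [-162.0, 132.0], [-161.0, 127.0], [-159.0, 122.0], [-157.0, 117.0], [-154.0, 113.0], [-151.0, 108.0], [-147.0, 104.0], [-142.0, 100.0], [-137.0, 96.0], [-131.0, 93.0], [-126.0, 91.0]]
[[-0.0059, -0.0038], [-0.0064, -0.0031], [-0.0068, -0.0023], [-0.0049, -0.0015], [-0.0036, -0.0013], [-0.0038, -0.001], [-0.0041, -0.0008], [-0.0044, -0.0004], [-0.0046, -0.0], [-0.0048, 0.0005], [-0.0049, 0.001], [-0.005, 0.0016], [-0.005, 0.0022], [-0.0049, 0.0028], [-0.0047, 0.0035], [-0.0044, 0.0041], [-0.0039, 0.0048], [-0.0034, 0.0053], [-0.0028, 0.0059], [-0.0023, 0.0046]]
```

View pics/k.png

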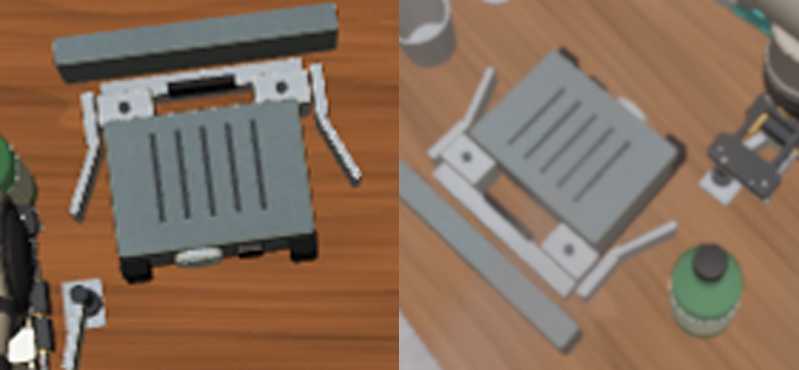

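The pack front is flush and square against both posts (crop left, posts at (125,105) and (283,88)). The keeper bar points down from (88,298), with the gripper to its left. Now I swing it closed.

Call:
{"op": "jog_arm", "data": {
  "dp": [
    [0,0,0.036],
    [0,0,0.036],
    [-0.009,-0.001,0],
    [-0.009,-0.001,0],
    [-0.0064,-0.0031,0],
    [-0.0068,-0.0023,0],
    [-0.0049,-0.0015,0],
    [-0.0036,-0.0013,0],
    [-0.0038,-0.001,0],
    [-0.0041,-0.0008,0]
  ],
  "twist": [0,0,0,0,0,0,0,0,0,0]
}}

```text
time: 30.92
tool_pos: [527.1, 83.4, 32.7]
tcp_rot: [-3.141, -0.0, 1.703]
contact_force: [0.6, 1.8, 1.4]
grip_width: 0.9
finger_force: 0.9
```

Call:
{"op": "jog_arm", "data": {
  "dp": [
    [-0.0044,-0.0004,0],
    [-0.0046,0,0],
    [-0.0048,0.0005,0],
    [-0.0049,0.001,0],
    [-0.005,0.0016,0],
    [-0.005,0.0022,0],
    [-0.0049,0.0028,0]
  ],
  "twist": [0,0,0,0,0,0,0]
}}

```text
time: 31.8
tool_pos: [539.6, 50.9, 32.8]
tcp_rot: [-3.141, -0.0, 1.703]
contact_force: [-0.3, 1.5, -0.4]
grip_width: 0.5
finger_force: 0.6
```

Call:
{"op": "jog_arm", "data": {
  "dp": [
    [-0.0047,0.0035,0],
    [-0.0044,0.0041,0],
    [-0.0039,0.0048,0],
    [-0.0034,0.0053,0]
  ],
  "twist": [0,0,0,0]
}}

```text
time: 32.3
tool_pos: [559.5, 37.1, 32.8]
tcp_rot: [-3.142, -0.0, 1.703]
contact_force: [-2.1, 0.7, -1.4]
grip_width: 0.3
finger_force: 0.6
```

Call:
{"op": "jog_arm", "data": {
  "dp": [
    [-0.0005,0.002,0],
    [-0.0005,0.002,0],
    [0,0.001,0]
  ],
  "twist": [0,0,0]
}}

```text
time: 32.67
tool_pos: [564.3, 36.9, 32.8]
tcp_rot: [-3.142, 0.0, 1.703]
contact_force: [-0.7, -1.0, 0.6]
grip_width: 0.2
finger_force: 0.6
```

Call:
{"op": "jog_arm", "data": {
  "dp": [
    [0,0.001,0],
    [0,0.001,0]
  ],
  "twist": [0,0]
}}

```text
time: 32.92
tool_pos: [564.9, 37.0, 32.7]
tcp_rot: [-3.139, 0.0, 1.703]
contact_force: [-7.1, -4.3, 5.2]
grip_width: 0.7
finger_force: 4.2
```

Call:
{"op": "jog_arm", "data": {
  "dp": [
    [0,0.001,0],
    [0,0.001,0]
  ],
  "twist": [0,0]
}}

```text
time: 33.17
tool_pos: [565.0, 37.0, 32.7]
tcp_rot: [-3.134, -0.0, 1.704]
contact_force: [-14.0, -5.0, 10.8]
grip_width: 0.5
finger_force: 7.7
```

Call:
{"op": "jog_arm", "data": {
  "dp": [
    [0,-0.008,0],
    [0,-0.03,0],
    [0,-0.02,-0.05],
    [0,-0.02,-0.06],
    [0.03,0,-0.05],
    [0.05,-0.01,0],
    [0.05,-0.01,0],
    [0.05,-0.01,0],
    [0,0,0]
  ],
  "twist": [0,0,0,0,0,0,0,0,0]
}}

```text
time: 34.3
tool_pos: [436.6, 204.6, 192.4]
tcp_rot: [3.14, -0.001, 1.708]
contact_force: [1.1, -0.7, 0.4]
grip_width: 0.5
finger_force: 0.0
```

Run:
```python
from h import *
packpose(("scene","top"),(-8,5,.002))
a=[bot.capture(c) for c in('top','scene')]
cv2.imwrite('pics/z.png',np.hstack([cv2.resize(a[0][80:210,185:325],None,fx=2.85,fy=2.85,interpolation=2)[:370,:399],cv2.resize(a[1][210:371,160:334],None,fx=2.3,fy=2.3,interpolation=2)[:370,:400]]))
```

```text
scene [-7.143  4.916 -0.031] med 1.61 212 conf 0.56
top [-5.733e+00  3.859e+00  2.000e-03] med 1.2 247 conf 0.92
```

View pics/z.png

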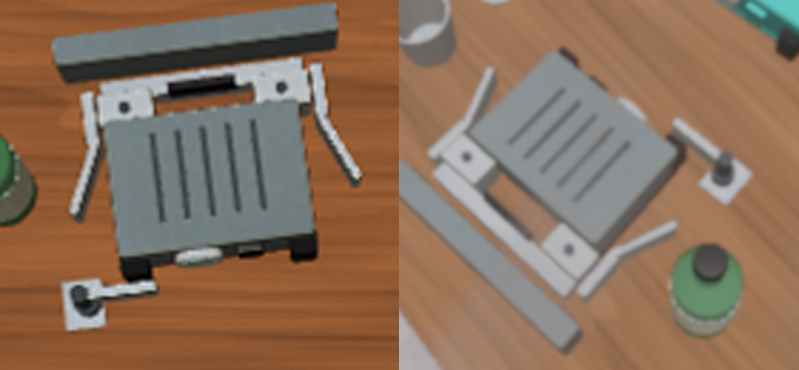

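The last picture shows the bar closed behind the left bumper at (120,292), the pack flush on both posts, the bottle unmoved and the gripper clear.

```bash
python3 -c "
from plant import bot
print(bot.close_job())"
```

```text
the job is handed in; nothing more can be done
None
```

The job is handed in, but the hand-in returned no verdict. By force feel and camera, the pack is square and seated against both stop posts, the keeper bar is closed on its stop, and the gripper is clear. The highest push force I read was about 20 N of the 25 N allowed.

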